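Unpack the spice chest into the pop-up spice lift

ROBOT

A 6-joint arm with a two-finger parallel gripper is mounted at the origin on a cart in front of the work surface, level with it; the furniture and walls round the work are solid. World frame = base frame: x ahead of the robot, y to its left, z up, the work surface at z = 0. Lengths are in m, angles in degrees, forces in N, time in s.
With the tool pointing down it reaches from about 0.3 to 0.75 m from the base axis. Payload 8.5 kg.
Tool frame: the origin (TCP) lies on the centre line of the jaws, within the pads' length; the fingertips stand 11 mm ahead of it and the grasp point (between the pads) lies 8 mm behind it; z points along the fingers, y is the line along which they close (so a half turn about z gives the same grasp; the last joint's range is limited). The gripper opens to 85 mm and grips with 20 to 120 N. Pads are 22 mm wide; open, the fingers measure 114 mm over their backs; the gripper's body (76 mm by 85 mm) begins 54 mm behind the grasp point. The pads swing forward as they close: fully open they stand 13 mm farther back than shut.
Start: joints at [50.747, 21.807, 74.336, -0, 83.858, -12.336], TCP at [0.249, 0.49, 0.242] pointing down, gripper open.
Joint ranges: [-178.18, 178.18], [-50.72, 133.34], [12.68, 142.11], [-81.47, 261.47], [9.98, 163.14], [-165.26, 165.26]. Speed limits (degrees/s): [136.94, 136.94, 180, 180, 180, 180].

INTERFACE

Orientations are given as a 3x3 rotation matrix whose columns are the frame's x, y, z axes.
In Python, from rig import env gives the robot as it stands.
- The arm moves only by the shell command python3 nudge.py FILE [FORCE], which reads ROWS from the file FILE. ROWS is a JSON list of rows, 1 to 10 of them, each written [[dx, dy, dz], turn, opening]: dx, dy, dz in units of 25 mm, then a turn about the tool's z in units of 5 degrees, then the finger opening in m; each row shifts and turns the commanded pose from where the row before left it, along the tool's axes as they then stand; what a row does not reach is not made up. A row lasts 1/10 s, in which the tool goes at most 0.05 m and 8.59 degrees, less where a joint would pass 70% of its speed; a pose out of reach is approached as far as the arm can. The fingers move at their own pace and stop on an object; FORCE is the grip in N (left out, the last holds). Time passes only in rows, so rows that do not move let the fingers close. It prints the time, the measured TCP pose, the force, the opening and the grip force at its end. Input that does not fit is refused with a message, and nothing moves.
- env.observe(): the state, without advancing time (a new reading comes with each control period).
- env.get_image(name): name is "side" or "top"; returns a dict with "pixels" (400x640x3 uint8, red, green, blue), "K" (3x3 intrinsics, pixels), "extrinsics" (4x4, takes a point from world to camera coordinates). Camera axes: x right, y down, z forward; pixel columns grow to the right and rows downward; lengths in m; the calibration is good to about 2 mm. A picture is of the moment at which its call begins. There is no depth.
- env.close_job(): hands the job in; it is judged then, once.
The state is a dict: "time_s": time; "q": joint angles; "qvel": joint speeds; "joint_efforts": joint torques, N m; "position": TCP position; "tool_rot": TCP orientation; "ft_force": force on the tool from outside, world axes, zero at the start; "wrist_torque": the same for the moment, N m; "grip_width": finger opening in m; "gripper_force": force on a finger pad.
Only numpy, scipy, OpenCV 4.12 (cv2) and the standard library are available. Lean on these libraries where they do the work, as an engineer would, in place of code of your own. Each camera call takes 0.05 s, during which the arm holds its last target. There are 200 camera calls.

TASK

Swing the spice chest's lid up and over until it stays open by itself, then lift out every bottle in it and stand each one upright in a bay of the pop-up spice lift. When all of them are aboard, press the lift's middle post down until the catch holds the tray down, then shut the chest's lid again; do not shift the kitchen timer.

Things in the scene. Friction and masses are not known exactly. Their poses are not given: they have to be found in the camera images.
- bottle_0: Clear spice bottle with a red cap, round, 44 mm across and 108 mm tall, about 0.06 to 0.13 kg; its origin is the centre of its underside, z up along the bottle. The glass is cylindrical from the underside to 84 mm up; the cap above is 40 mm across; its top 42 mm stand clear of the compartment or bay walls. May be absent. Which bottle stands in which compartment of the chest varies.
- bottle_1: Clear spice bottle with a green cap, round, 44 mm across and 108 mm tall, about 0.06 to 0.13 kg; its origin is the centre of its underside, z up along the bottle. The glass is cylindrical from the underside to 84 mm up; the cap above is 40 mm across; its top 42 mm stand clear of the compartment or bay walls. May be absent. Which bottle stands in which compartment of the chest varies.
- bottle_2: Clear spice bottle with a black cap, round, 44 mm across and 108 mm tall, about 0.06 to 0.13 kg; its origin is the centre of its underside, z up along the bottle. The glass is cylindrical from the underside to 84 mm up; the cap above is 40 mm across; its top 42 mm stand clear of the compartment or bay walls. May be absent. Which bottle stands in which compartment of the chest varies.
- bottle_3: Clear spice bottle with a red cap, round, 44 mm across and 108 mm tall, about 0.06 to 0.13 kg; its origin is the centre of its underside, z up along the bottle. The glass is cylindrical from the underside to 84 mm up; the cap above is 40 mm across; its top 42 mm stand clear of the compartment or bay walls. May be absent. Which bottle stands in which compartment of the chest varies.
- chest: Light wooden spice chest fixed to the worktop, 150 mm deep (x), 240 wide (y), walls 74 high; origin at the centre of its underside, z up, front (-x) to the robot. Under its deep lid (top at 128 mm when shut) bottles stand on a floor 8 mm up in a row at chest x = -18, y = -87, -29, 29, 87 mm, in compartments 56 mm square with walls 66 mm above that floor. A peeler fixed behind the row stays.
- lid (a joint): Angle of the chest lid, rad: 0 shut, grows as the front rises; stop at 1.85. About 0.35 kg, light free hinge: below about 1.15 rad it falls shut when let go, beyond that it falls back against its stop and stays open.
- lid_hinge (a point): Mid-point of the lid's hinge line (chest x = 75 mm, 74 mm above the worktop); the hinge line runs along the chest's y axis.
- lid_pull (a point): Grip point of the brass finger pull, a bar 24 mm wide (chest y), 12 thick, 36 long, standing straight out of the lid's front face; this point is 21 mm out from that face. Shut, it is 171 mm in front of the hinge and 38 mm above it; it turns with the lid (x axis: from pull to lid). Held across its 24 mm from above, it turns between the fingers as the lid swings.
- lift: Grey pop-up spice lift fixed to the worktop, housing 96 mm deep (x) by 306 mm wide (y) by 60 mm high; origin at the centre of its underside, front (-x) towards the robot, z up. In it a sprung aluminium tray slides straight up and down; a red sprung catch stands in the middle of its front.
- tray (a joint): How far the lift's tray has been pressed down, m: 0 fully up, stop at 0.032. Spring 200 N/m, 1 N preload: it sinks up to 19 mm under the bottles; pressing it right down takes 5 to 15 N on the post. The catch snaps over the tray's tongue at 0.029 to 0.030 and then holds the tray at 0.028 to 0.029; pressed less, the tray springs up again.
- tray_floor (a point): Centre of the upper face of the tray floor, 72 mm above the worktop when fully up; axes as the lift's, moves with the tray. The tray has walls 66 mm high all round.
- bay0 (a point): Floor centre of bay 0 of the tray, a bay 62 mm (x) by 57 mm (y) inside walls 66 mm high, open above, at tray y = -113.5 mm; moves with the tray. One bottle goes in a bay.
- bay1 (a point): Floor centre of bay 1 of the tray, a bay 62 mm (x) by 56 mm (y) inside walls 66 mm high, open above, at tray y = -53 mm; moves with the tray. One bottle goes in a bay.
- bay2 (a point): Floor centre of bay 2 of the tray, a bay 62 mm (x) by 56 mm (y) inside walls 66 mm high, open above, at tray y = 53 mm; moves with the tray. One bottle goes in a bay.
- bay3 (a point): Floor centre of bay 3 of the tray, a bay 62 mm (x) by 57 mm (y) inside walls 66 mm high, open above, at tray y = 113.5 mm; moves with the tray. One bottle goes in a bay.
- press_top (a point): Top centre of the black press button, 34 mm across, on the steel post (14 mm thick) in the middle of the tray, 125 mm above the tray floor; moves with the tray.
- timer: Bystander: kitchen timer, 66 mm across, 46 mm high, origin at the centre of its underside.

How it is judged:
By the outcome, as a careful person would: the job done as asked, in the order asked, and still so for the second after the job is handed in, with the robot touching nothing.
Of bottle_0, bottle_1, bottle_2, bottle_3 only 3 to 4 are there at a start; the rules pass over those that are not, and their reading is None.
At some moment in a run one of bottle_0, bottle_1, bottle_2, bottle_3 may be knocked a few centimetres aside while the robot is not near it.
It also fails if it takes over 192 s, if anything falls off the work surface, if the arm or the gripper's body presses on something with over 40 N, if the wrist force passes 120 N, or if a joint passes its speed limit or range.

## Working session

There is one attempt and no reset: what is moved stays moved. The work goes in short steps, Python scripts to look and compute and a shell command to move; the robot and the scene stay as the last step left them, time stands still between calls to the robot, and variables do not carry over. Pictures are saved under pics/ and viewed, at most 14 in all, crops included, and the job is handed in when it is done.

```bash
ls; mkdir -p pics
cat > h.py <<'E'
import cv2,numpy as np
from rig import env
def snap(n,f):
    im=env.get_image(n); cv2.imwrite('pics/'+f,cv2.cvtColor(im['pixels'],cv2.COLOR_RGB2BGR)); return im
def ray(im,u,v,z):
    E=np.array(im['extrinsics']);R=E[:3,:3];c=-R.T@E[:3,3]
    d=R.T@np.linalg.inv(np.array(im['K']))@[u,v,1]; return c+d*(z-c[2])/d[2]
def proj(im,p):
    E=np.array(im['extrinsics']);q=np.array(im['K'])@(E[:3,:3]@np.asarray(p)+E[:3,3]); return (q[:2]/q[2]).round(1)
E
python3 - <<'E'
from h import *
a=snap('top','t0.png');b=snap('side','s0.png')
for i in(a,b):
    E=np.array(i['extrinsics']);print(np.array(i['K']).tolist(),E.round(3).tolist(),-E[:3,:3].T@E[:3,3])
o=env.observe();print(o['position'],np.array(o['tool_rot']).round(3).tolist(),o['time_s'])
E
```

```text
nudge.py
pics
rig.py
[[369.37312132384517, 0.0, 318.84341657703925], [0.0, 369.37312132384517, 207.48438944966998], [0.0, 0.0, 1.0]] [[0.015, -1.0, -0.022, -0.047], [-0.994, -0.012, -0.11, 0.54], [0.11, 0.024, -0.994, 1.181], [0.0, 0.0, 0.0, 1.0]] [ 0.4076954  -0.06863229  1.23205253]
[[460.12355032883767, 0.0, 321.843075081538], [0.0, 460.12355032883767, 193.5446907238203], [0.0, 0.0, 1.0]] [[0.269, -0.963, -0.004, -0.183], [-0.746, -0.205, -0.634, 0.481], [0.61, 0.173, -0.773, 0.977], [0.0, 0.0, 0.0, 1.0]] [-0.1876764  -0.24659145  1.05961922]
[0.24883149 0.49022461 0.24178486] [[-0.892, 0.453, -0.001], [0.453, 0.892, -0.001], [0.0, -0.001, -1.0]] 0.1
```
View pics/t0.png

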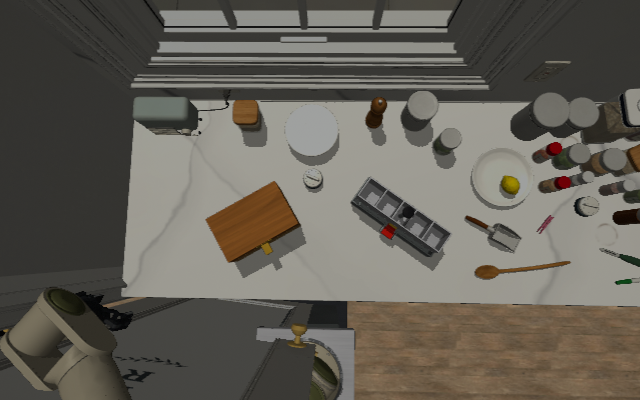

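View pics/s0.png

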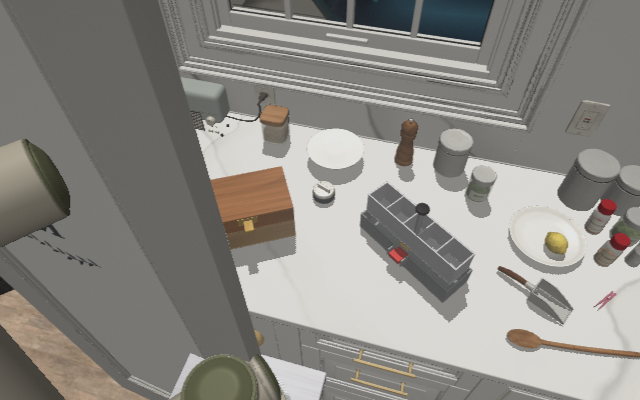

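Run:
```python
import cv2
t=cv2.imread('pics/t0.png')
cv2.imwrite('pics/t0c.png',cv2.resize(t[160:280,200:460],None,fx=3,fy=3,interpolation=cv2.INTER_CUBIC))
```

View pics/t0c.png

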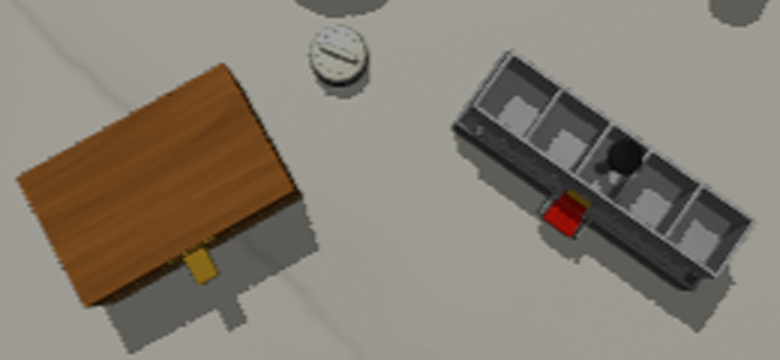

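```bash
cat >> h.py <<'E'
def fit(im,uv,loc,z):
    P=np.array([ray(im,u,v,z)[:2] for u,v in uv]);L=np.array(loc,float)
    pc,lc=P.mean(0),L.mean(0);A=P-pc;B=L-lc
    th=np.arctan2((B[:,0]*A[:,1]-B[:,1]*A[:,0]).sum(),(A*B).sum());R=np.array([[np.cos(th),-np.sin(th)],[np.sin(th),np.cos(th)]])
    t=pc-R@lc
    return t,np.degrees(th),np.linalg.norm(P-(L@R.T+t),axis=1),P
E
python3 - <<'E'
from h import *
im=env.get_image('top')
c=lambda u,v:((u+.5)/3-.5+200,(v+.5)/3-.5+160)
print(fit(im,[c(18,178),c(224,64),c(299,193),c(88,305)],[(.075,.12),(.075,-.12),(-.075,-.12),(-.075,.12)],.128))
for z in(.138,):print(fit(im,[c(511,51),c(752,221),c(716,276),c(475,107)],[(.034,.145),(.034,-.145),(-.034,-.145),(-.034,.145)],z))
print(ray(im,*c(625,155),.195),ray(im,*c(201,263),.112),ray(im,*c(338,54),.046))
E
```

```text
(array([0.48564724, 0.15780656]), np.float64(29.95391576190698), array([0.00065542, 0.00347715, 0.00197867, 0.0043961 ]), array([[0.49019595, 0.29882266],
       [0.60869275, 0.09422534],
       [0.47884992, 0.01543024],
       [0.36485035, 0.222748  ]]))
(array([ 0.51217012, -0.29417171]), np.float64(-34.97410056852754), array([0.0002205 , 0.00286783, 0.00151989, 0.00327582]), array([[ 0.62311424, -0.19462774],
       [ 0.45668199, -0.42961701],
       [ 0.4027143 , -0.39354816],
       [ 0.56616995, -0.15889393]]))
[ 0.51417755 -0.29437626  0.195     ] [0.40791622 0.1141457  0.112     ] [ 0.63596883 -0.0176772   0.046     ]
```

```bash
cat >> h.py <<'E'
C=np.array([.487,.1585]);CY=30.;L=np.array([.513,-.294]);LY=-35.
def loc(o,yaw,x,y):
    a=np.radians(yaw);return o+np.array([[np.cos(a),-np.sin(a)],[np.sin(a),np.cos(a)]])@[x,y]
def go(p,yd=None):
    "prints turn needed (tool y to yd deg, mod 180), and dx,dy,dz after the turn"
    o=env.observe();R=np.array(o['tool_rot']);d=np.array(p)-o['position']
    a=np.degrees(np.arctan2(R[1,1],R[0,1]));t=0
    if yd is not None:
        t=(a-yd+90)%180-90
        R=R@cv2.Rodrigues(np.array([0,0,np.radians(t)]))[0]
    print('q6',round(o['q'][5],1),'yd',a.round(1),'turn',round(t,2),'(or',round(t-180*np.sign(t),1),') move',(R.T@d).round(4),'pos',np.round(o['position'],4),'F',np.round(o['ft_force'],1),'t',o['time_s'])
E
python3 - <<'E'
from h import *
p=loc(C,CY,-.098,0);print(p);go([*p,.17],120)
E
```

```text
[0.40212951 0.1095    ]
q6 -12.3 yd 63.1 turn -56.92 (or 123.1 ) move [ 0.0576 -0.4063  0.0721] pos [0.2489 0.4902 0.2419] F [-0.2 -0.8  0.1] t 0.15
```

The manual's scale: shifts go in units of 25 mm and turns go in units of 5 degrees. Converting my numbers, -8.1 degrees is -1.62.

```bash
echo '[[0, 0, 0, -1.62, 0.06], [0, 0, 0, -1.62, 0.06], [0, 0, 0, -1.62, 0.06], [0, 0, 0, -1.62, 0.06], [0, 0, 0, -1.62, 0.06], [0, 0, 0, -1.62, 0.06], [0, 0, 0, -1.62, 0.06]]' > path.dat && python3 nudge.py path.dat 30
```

```text
refused: ROWS must be rows with the three-number parts in brackets of their own. Nothing was moved.
```

The call was refused and nothing moved: it wants rows with the three-number parts in brackets of their own. Same move again in that form.

```bash
echo '[[[0, 0, 0], -1.62, 0.06], [[0, 0, 0], -1.62, 0.06], [[0, 0, 0], -1.62, 0.06], [[0, 0, 0], -1.62, 0.06], [[0, 0, 0], -1.62, 0.06], [[0, 0, 0], -1.62, 0.06], [[0, 0, 0], -1.62, 0.06]]' > path.dat && python3 nudge.py path.dat 30
python3 - <<'E'
from h import *
p=loc(C,CY,-.098,0);go([*p,.17],120)
E
```

```text
time_s: 0.85
position: [0.2489, 0.4903, 0.242]
tool_rot: [[-0.865, -0.502, -0.0], [-0.502, 0.865, -0.001], [0.001, -0.0, -1.0]]
ft_force: [0.0, 0.2, -0.9]
grip_width: 0.0598
gripper_force: 0.0
q6 -69.4 yd 120.1 turn 0.12 (or -179.9 ) move [ 0.0577 -0.4064  0.0722] pos [0.2489 0.4903 0.242 ] F [ 0.   0.2 -0.9] t 0.85
```

```bash
echo '[[[0.28, -1.8, 0], 0, 0.05], [[0.28, -1.8, 0], 0, 0.05], [[0.28, -1.8, 0], 0, 0.05], [[0.28, -1.8, 0], 0, 0.05], [[0.24, -1.8, 0], 0, 0.05], [[0.24, -1.8, 0], 0, 0.05], [[0.24, -1.8, 0.48], 0, 0.05], [[0.24, -1.8, 1.2], 0, 0.05], [[0.24, -1.84, 1.2], 0, 0.05], [[0, 0, 0], 0, 0.05]]' > path.dat && python3 nudge.py path.dat
python3 - <<'E'
from h import *
p=loc(C,CY,-.098,0);go([*p,.108],120)
snap('top','t1.png')
t=cv2.imread('pics/t1.png');cv2.imwrite('pics/t1c.png',cv2.resize(t[170:290,200:360],None,fx=4,fy=4,interpolation=cv2.INTER_CUBIC))
E
```

```text
time_s: 1.85
position: [0.3974, 0.1131, 0.173]
tool_rot: [[-0.871, -0.492, -0.005], [-0.492, 0.871, -0.001], [0.005, 0.002, -1.0]]
ft_force: [-0.6, 0.2, 0.5]
grip_width: 0.0504
gripper_force: 0.0
q6 -120.0 yd 119.5 turn -0.54 (or 179.5 ) move [-0.0025 -0.0056  0.065 ] pos [0.3974 0.1131 0.173 ] F [-0.6  0.2  0.5] t 1.85
```

View pics/t1c.png

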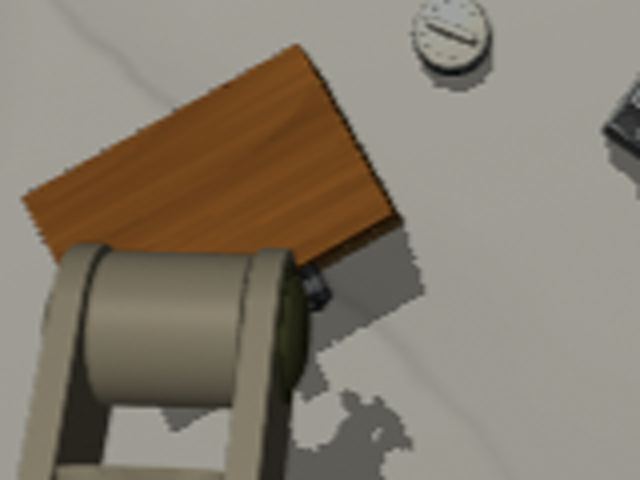

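```bash
echo '[[[0, 0, 0], 0, 0.05], [[0, 0, 0], 0, 0.05]]' > path.dat && python3 nudge.py path.dat >/dev/null
python3 - <<'E'
from h import *
p=loc(C,CY,-.098,0);go([*p,.108],120)
E
```

```text
q6 -119.9 yd 119.9 turn -0.12 (or 179.9 ) move [-0.0002 -0.0095  0.0683] pos [0.3971 0.1177 0.1763] F [-1.   0.5  0.3] t 2.1
```

```bash
echo '[[[0, -0.38, 0.8], 0, 0.05], [[0, 0, 1], 0, 0.05], [[0, 0, 0.92], 0, 0.05], [[0, 0, 0], 0, 0.05], [[0, 0, 0], 0, 0.015], [[0, 0, 0], 0, 0.015], [[0, 0, 0], 0, 0.015], [[0, 0, 0], 0, 0.015], [[0, 0, 0], 0, 0.015]]' > path.dat && python3 nudge.py path.dat 30
python3 - <<'E'
from h import *
p=loc(C,CY,-.098,0);go([*p,.108],120)
for th in (0,15,30,45,60,75,90,100):
    a=np.radians(12.53+th); print(th,(-.175*np.cos(a)+.1708).round(4),(.175*np.sin(a)-.038).round(4))
E
```

```text
time_s: 3.0
position: [0.4013, 0.1108, 0.1091]
tool_rot: [[-0.868, -0.496, 0.001], [-0.496, 0.868, 0.005], [-0.003, 0.004, -1.0]]
ft_force: [-5.6, 16.9, 7.2]
grip_width: 0.0232
gripper_force: 30.3
q6 -121.1 yd 119.8 turn -0.23 (or 179.8 ) move [-0.     -0.0016  0.0011] pos [0.4013 0.1108 0.1091] F [-5.6 16.9  7.2] t 3.0
0 -0.0 -0.0
15 0.0156 0.0429
30 0.0418 0.0803
45 0.0768 0.1096
60 0.1183 0.1289
75 0.1633 0.1368
90 0.2088 0.1328
100 0.2379 0.1236
```

In the tool's units: -0.003 m is -0.12, -0.0145 m is -0.58.

```bash
echo '[[[-0.12, 0.08, -0.56], 0, 0.015], [[-0.2, 0, -0.58], 0, 0.015], [[-0.28, 0, -0.56], 0, 0.015], [[-0.32, 0, -0.52], 0, 0.015], [[-0.36, 0, -0.5], 0, 0.015], [[-0.4, 0, -0.48], 0, 0.015], [[-0.44, 0, -0.44], 0, 0.015], [[-0.46, 0, -0.4], 0, 0.015], [[-0.5, 0, -0.34], 0, 0.015], [[0, 0, 0], 0, 0.015]]' > path.dat && python3 nudge.py path.dat
python3 - <<'E'
from h import *
p=loc(C,CY,-.098,0)
go([*p,.108],120)
E
```

```text
time_s: 4.0
position: [0.4676, 0.1497, 0.2192]
tool_rot: [[-0.867, -0.498, 0.001], [-0.498, 0.867, 0.001], [-0.001, 0.001, -1.0]]
ft_force: [-6.3, 2.4, 4.3]
grip_width: 0.0237
gripper_force: 31.6
q6 -116.0 yd 119.9 turn -0.12 (or 179.9 ) move [ 0.077  -0.0021  0.1111] pos [0.4676 0.1497 0.2192] F [-6.3  2.4  4.3] t 4.0
```

Tracking well at 45°. Continue to ~95°, then release.

```bash
echo '[[[-0.54, 0, -0.28], 0, 0.015], [[-0.56, 0, -0.26], 0, 0.015], [[-0.56, 0, -0.232], 0, 0.015], [[-0.6, 0, -0.16], 0, 0.015], [[-0.6, 0, -0.108], 0, 0.015], [[-0.6, 0, -0.048], 0, 0.015], [[-0.608, 0, 0], 0, 0.015], [[-0.608, 0, 0.052], 0, 0.015], [[-0.604, 0, 0.108], 0, 0.015], [[0, 0, 0], 0, 0.015]]' > path.dat && python3 nudge.py path.dat;echo '[[[-0.58, 0, 0.16], 0, 0.015], [[-0.58, 0, 0.2], 0, 0.015], [[0, 0, 0], 0, 0.015], [[0, 0, 0], 0, 0.05], [[0, 0, 0], 0, 0.05], [[0, 0, 0], 0, 0.06], [[0, 0, -1.2], 0, 0.06], [[0, 0, -1.6], 0, 0.06]]' > path.dat && python3 nudge.py path.dat
python3 - <<'E'
from h import *
go([.45,.2,.3],30)
E
```

```text
time_s: 5.0
position: [0.5828, 0.2168, 0.2433]
tool_rot: [[-0.867, -0.499, 0.004], [-0.499, 0.867, 0.004], [-0.006, 0.002, -1.0]]
ft_force: [-3.3, 8.2, 10.2]
grip_width: 0.0232
gripper_force: 35.6
time_s: 5.8
position: [0.6069, 0.2279, 0.3005]
tool_rot: [[-0.868, -0.496, -0.005], [-0.496, 0.868, -0.001], [0.005, 0.001, -1.0]]
ft_force: [0.6, 0.4, 0.9]
grip_width: 0.0599
gripper_force: 0.0
q6 -109.6 yd 119.8 turn 89.75 (or -90.2 ) move [ 0.0543 -0.1498  0.0012] pos [0.6069 0.2279 0.3005] F [0.6 0.4 0.9] t 5.8
```

```bash
echo '[[[1.6, 0, 0], 0, 0.085], [[1.8, 0, 0], 0, 0.085], [[1.8, 0, 0], 1.7, 0.085], [[1.6, 0, 0], 1.7, 0.085], [[1.6, -0.4, 0], 1.7, 0.085], [[1.6, -0.4, 0], 1.7, 0.085], [[1.6, -0.8, 0], 1.7, 0.085], [[1.2, -1.2, 0], 1.7, 0.085], [[0.8, -1.6, 0], 1.7, 0.085], [[0, -1.6, 0], 1.7, 0.085]]' > path.dat && python3 nudge.py path.dat;echo '[[[0, -1.6, 0], 1.7, 0.085], [[0, -0.8, 0], 1.7, 0.085], [[0, 0, 0], 0, 0.085]]' > path.dat && python3 nudge.py path.dat
python3 - <<'E'
from h import *
go([.35,-.1,.3],30)
snap('top','t2.png');snap('side','s2.png')
t=cv2.imread('pics/t2.png');cv2.imwrite('pics/t2c.png',cv2.resize(t[160:280,200:460],None,fx=3,fy=3,interpolation=cv2.INTER_CUBIC))
E
```

```text
time_s: 6.8
position: [0.2489, 0.0135, 0.3014]
tool_rot: [[-0.783, 0.622, 0.001], [0.622, 0.783, -0.001], [-0.001, 0.0, -1.0]]
ft_force: [1.0, -0.9, -0.4]
grip_width: 0.0852
gripper_force: 0.0
time_s: 7.1
position: [0.2143, -0.0299, 0.3016]
tool_rot: [[-0.578, 0.816, 0.001], [0.816, 0.578, -0.001], [-0.002, -0.0, -1.0]]
ft_force: [0.8, 0.2, 0.9]
grip_width: 0.0849
gripper_force: 0.0
q6 -76.1 yd 35.3 turn 5.31 (or -174.7 ) move [-0.1286  0.0825  0.0018] pos [ 0.2143 -0.0299  0.3016] F [0.8 0.2 0.9] t 7.1
```

View pics/t2c.png

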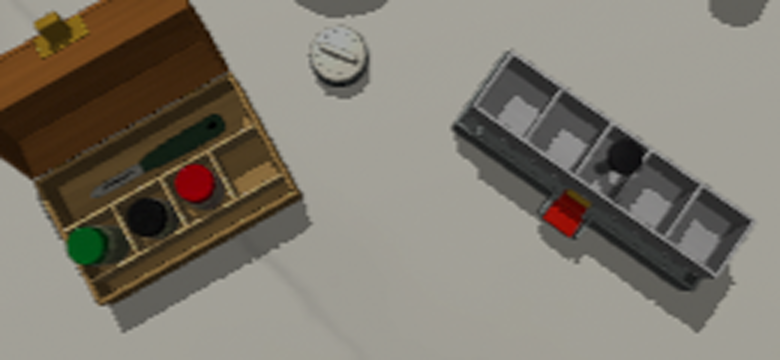

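Run:
```python
from h import *
im=env.get_image('top')
c=lambda u,v:((u+.5)/3-.5+200,(v+.5)/3-.5+160)
for n,y,uv in(('g',.087,(88,245)),('k',.029,(147,217)),('r',-.029,(194,183))):
    print(n,ray(im,*c(*uv),.116),loc(C,CY,-.018,y))
p=loc(C,CY,-.018,-.029);go([*p,.2],30)
for i,y in enumerate((-.1135,-.053,.053,.1135)):print(i,loc(L,LY,0,y))
```

```text
g [0.42428464 0.22840793 0.116     ] [0.42791154 0.22484421]
k [0.45330775 0.16963413 0.116     ] [0.45691154 0.17461474]
r [0.48834756 0.12304733 0.116     ] [0.48591154 0.12438526]
q6 -76.2 yd 35.9 turn 5.94 (or -174.1 ) move [-0.0027  0.3105  0.1016] pos [ 0.2156 -0.0285  0.3015] F [-0.8 -0.3  0.2] t 7.25
0 [ 0.44789907 -0.38697376]
1 [ 0.48260045 -0.33741506]
2 [ 0.54339955 -0.25058494]
3 [ 0.57810093 -0.20102624]
```

View pics/s2.png

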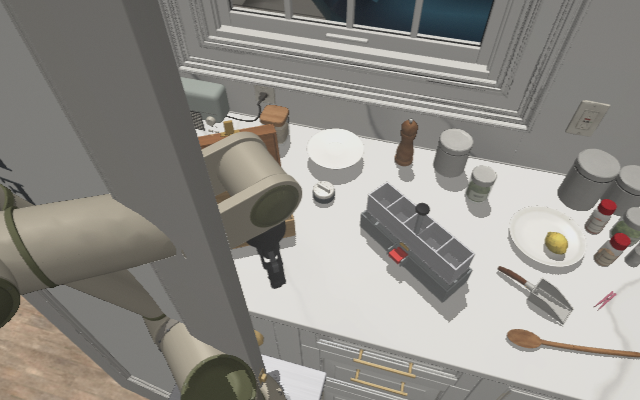

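In the tool's units: 0.045 m is 1.8, 0.04 m is 1.6, 5.9 degrees is 1.18.

```bash
echo '[[[0, 0, 0], 1.18, 0.07], [[0, 1.8, 0], 0, 0.07], [[0, 1.8, 0], 0, 0.07], [[0, 1.8, 0], 0, 0.07], [[0, 1.8, 0], 0, 0.07], [[0, 1.8, 0.8], 0, 0.07], [[0, 1.8, 1.2], 0, 0.07], [[0, 1.6, 1.6], 0, 0.07], [[0, 0, 0], 0, 0.07], [[0, 0, 0], 0, 0.07]]' > path.dat && python3 nudge.py path.dat 40
python3 - <<'E'
from h import *
go([.487,.1237,.087],30)
E
```

```text
time_s: 8.25
position: [0.4706, 0.119, 0.2176]
tool_rot: [[-0.503, 0.864, -0.003], [0.864, 0.503, -0.0], [0.001, -0.002, -1.0]]
ft_force: [-0.1, -0.5, 0.9]
grip_width: 0.0702
gripper_force: 0.0
q6 -30.0 yd 30.2 turn 0.18 (or -179.8 ) move [-0.0044  0.0169  0.1305] pos [0.4706 0.119  0.2176] F [-0.1 -0.5  0.9] t 8.25
```

```bash
echo '[[[-0.16, 0.68, 0.4], 0, 0.07], [[0, 0, 1.6], 0, 0.07], [[0, 0, 1.6], 0, 0.07], [[0, 0, 1], 0, 0.07], [[0, 0, 0.62], 0, 0.07], [[0, 0, 0], 0, 0.07], [[0, 0, 0], 0, 0.07]]' > path.dat && python3 nudge.py path.dat
python3 - <<'E'
from h import *
go([.487,.1237,.087],30)
E
```

```text
time_s: 8.95
position: [0.488, 0.1224, 0.0898]
tool_rot: [[-0.499, 0.866, 0.003], [0.866, 0.499, -0.0], [-0.001, 0.002, -1.0]]
ft_force: [0.6, 0.7, 0.8]
grip_width: 0.0702
gripper_force: 0.0
q6 -29.4 yd 30.0 turn -0.04 (or 180.0 ) move [ 0.0016 -0.0002  0.0028] pos [0.488  0.1224 0.0898] F [0.6 0.7 0.8] t 8.95
```

```bash
echo '[[[0.06, 0, 0.12], 0, 0.07], [[0, 0, 0], 0, 0.03], [[0, 0, 0], 0, 0.03], [[0, 0, 0], 0, 0.03], [[0, 0, 0], 0, 0.03], [[0, 0, 0], 0, 0.03], [[0, 0, 0], 0, 0.03]]' > path.dat && python3 nudge.py path.dat
python3 - <<'E'
from h import *
go([.487,.1237,.087],30)
E
```

```text
time_s: 9.65
position: [0.4876, 0.1236, 0.0859]
tool_rot: [[-0.499, 0.867, 0.002], [0.867, 0.499, 0.0], [-0.001, 0.002, -1.0]]
ft_force: [1.2, 0.9, 7.2]
grip_width: 0.0411
gripper_force: 40.7
q6 -29.2 yd 29.9 turn -0.09 (or 179.9 ) move [ 0.0004 -0.0005 -0.0011] pos [0.4876 0.1236 0.0859] F [1.2 0.9 7.2] t 9.65
```

```bash
echo '[[[0, 0, -0.2], 0, 0.03], [[0, 0, -0.4], 0, 0.03], [[0, 0, -1.2], 0, 0.03], [[0, 0, -1.6], 0, 0.03], [[0, 0, -1.8], 0, 0.03], [[0, 0, -1.8], 0, 0.03], [[0, 0, -1], 0, 0.03], [[0, 0, 0], 0, 0.03], [[0, 0, 0], 0, 0.03]]' > path.dat && python3 nudge.py path.dat
python3 - <<'E'
from h import *
snap('top','t3.png');snap('side','s3.png')
go([*loc(L,LY,0,.1135),.29],-35)
a=cv2.imread('pics/t3.png')[140:270,200:400];b=cv2.imread('pics/s3.png')[100:290,180:400]
cv2.imwrite('pics/m3.png',np.vstack([cv2.resize(a,(500,300),interpolation=cv2.INTER_CUBIC),cv2.resize(b,(500,300),interpolation=cv2.INTER_CUBIC)]))
E
```

```text
time_s: 10.55
position: [0.4863, 0.1235, 0.2849]
tool_rot: [[-0.499, 0.867, -0.001], [0.867, 0.499, -0.0], [0.0, -0.001, -1.0]]
ft_force: [-0.2, -0.4, 0.2]
grip_width: 0.0411
gripper_force: 40.8
q6 -29.2 yd 29.9 turn 64.91 (or -115.1 ) move [-0.2131  0.2614 -0.0065] pos [0.4862 0.1235 0.2837] F [ 0.8  0.  -0.8] t 10.65
```

View pics/m3.png

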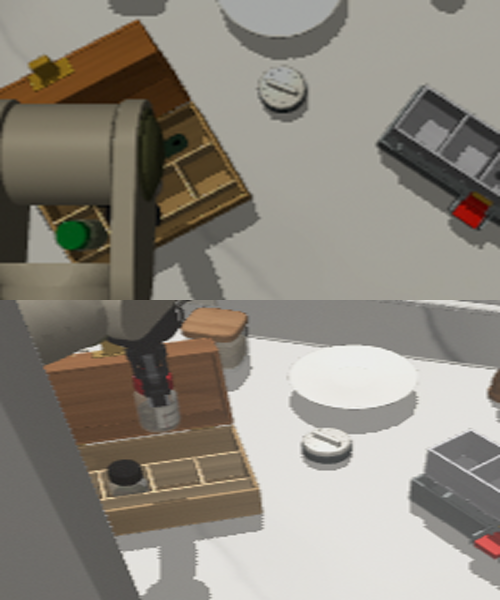

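Run:
```python
from h import *
go([*loc(L,LY,0,.1135),.29])
```

```text
q6 -29.2 yd 29.9 turn 0 (or 0 ) move [-0.3271 -0.0821 -0.0065] pos [0.4862 0.1235 0.2837] F [ 0.8  0.  -0.8] t 10.65
```

```bash
echo '[[[-0.8, -0.2, -0.26], 0, 0.03], [[-1.44, -0.36, 0], 0, 0.03], [[-1.6, -0.4, 0], 0, 0.03], [[-1.6, -0.4, 0], 0, 0.03], [[-1.6, -0.4, 0], 0, 0.03], [[-1.6, -0.4, 0], 0, 0.03], [[-1.6, -0.4, 0], 0, 0.03], [[-1.6, -0.4, 0], 0, 0.03], [[-1.24, -0.32, 0], 0, 0.03], [[0, 0, 0], 1, 0.03]]' > path.dat && python3 nudge.py path.dat; echo '[[[0, 0, 0], 1.52, 0.03], [[0, 0, 0], 1.52, 0.03], [[0, 0, 0], 1.52, 0.03], [[0, 0, 0], 1.52, 0.03], [[0, 0, 0], 1.52, 0.03], [[0, 0, 0], 1.52, 0.03], [[0, 0, 0], 1.52, 0.03], [[0, 0, 0], 1.34, 0.03], [[0, 0, 0], 0, 0.03], [[0, 0, 0], 0, 0.03]]' > path.dat && python3 nudge.py path.dat;python3 - <<'E'
from h import *
go([*loc(L,LY,0,.1135),.152],-35)
E
```

```text
time_s: 11.65
position: [0.5788, -0.2046, 0.2886]
tool_rot: [[-0.417, 0.909, -0.004], [0.909, 0.417, 0.001], [0.003, -0.003, -1.0]]
ft_force: [-1.1, 0.2, -1.2]
grip_width: 0.0411
gripper_force: 40.8
time_s: 12.65
position: [0.5787, -0.2007, 0.2905]
tool_rot: [[0.571, 0.821, -0.002], [0.821, -0.571, 0.001], [-0.0, -0.002, -1.0]]
ft_force: [-0.1, -0.5, -0.9]
grip_width: 0.0415
gripper_force: 40.8
q6 4.6 yd -34.8 turn 0.19 (or -179.8 ) move [-0.0006  0.      0.1385] pos [ 0.5787 -0.2007  0.2905] F [-0.1 -0.5 -0.9] t 12.65
```

```bash
echo '[[[0, 0, 1.2], 0, 0.03], [[0, 0, 1.2], 0, 0.03], [[0, 0, 1.2], 0, 0.03], [[0, 0, 0.8], 0, 0.03], [[0, 0, 0.6], 0, 0.03], [[0, 0, 0.32], 0, 0.03], [[0, 0, 0], 0, 0.03], [[0, 0, 0], 0, 0.03]]' > path.dat && python3 nudge.py path.dat;python3 - <<'E'
from h import *
go([*loc(L,LY,0,.1135),.150],-35)
E
```

```text
time_s: 13.45
position: [0.5791, -0.2009, 0.1592]
tool_rot: [[0.573, 0.82, 0.001], [0.82, -0.573, -0.0], [0.0, 0.001, -1.0]]
ft_force: [-0.6, -0.6, -0.3]
grip_width: 0.0411
gripper_force: 40.8
q6 4.7 yd -34.9 turn 0.06 (or -179.9 ) move [-0.0006 -0.0008  0.0092] pos [ 0.5791 -0.2009  0.1592] F [-0.6 -0.6 -0.3] t 13.45
```

```bash
echo '[[[0, 0, 0.2], 0, 0.03], [[0, 0, 0.2], 0, 0.03], [[0, 0, 0], 0, 0.03], [[0, 0, 0], 0, 0.05], [[0, 0, 0], 0, 0.055], [[0, 0, 0], 0, 0.06], [[0, 0, 0], 0, 0.065], [[0, 0, -0.8], 0, 0.065], [[0, 0, -1.6], 0, 0.065], [[0, 0, -1.6], 0, 0.065]]' > path.dat && python3 nudge.py path.dat;echo '[[[0, 0, -1.6], 0, 0.065], [[0, 0, 0], -1.62, 0.065], [[0, 0, 0], -1.62, 0.065], [[0, 0, 0], -1.62, 0.065], [[0, 0, 0], -1.62, 0.065], [[0, 0, 0], -1.62, 0.065], [[0, 0, 0], -1.62, 0.065], [[0, 0, 0], -1.62, 0.065], [[0, 0, 0], -1.62, 0.065], [[0, 0, 0], 0, 0.065]]' > path.dat && python3 nudge.py path.dat;python3 - <<'E'
from h import *
snap('top','t4.png')
go([.455,.172,.22],30)
E
```

```text
time_s: 14.45
position: [0.5785, -0.2006, 0.2495]
tool_rot: [[0.573, 0.819, -0.001], [0.819, -0.573, 0.001], [-0.0, -0.001, -1.0]]
ft_force: [-0.4, 0.4, 0.7]
grip_width: 0.065
gripper_force: 0.0
time_s: 15.45
position: [0.5788, -0.2008, 0.2886]
tool_rot: [[-0.498, 0.867, 0.0], [0.867, 0.498, -0.0], [-0.0, 0.0, -1.0]]
ft_force: [0.4, 0.3, 0.4]
grip_width: 0.0651
gripper_force: 0.0
q6 -59.8 yd 29.6 turn -0.36 (or 179.6 ) move [0.3847 0.0792 0.0686] pos [ 0.5788 -0.2008  0.2886] F [-0.  -0.1  0. ] t 15.5
```

In the tool's units: 0.045 m is 1.8, 0.04 m is 1.6.

```bash
echo '[[[0.8, 0.16, 0], 0, 0.07], [[1.6, 0.32, 0], 0, 0.07], [[1.8, 0.372, 0], 0, 0.07], [[1.8, 0.372, 0], 0, 0.07], [[1.8, 0.372, 0], 0, 0.07], [[1.8, 0.372, 0], 0, 0.07], [[1.8, 0.372, 0], 0, 0.07], [[1.8, 0.372, 0.8], 0, 0.07], [[1.8, 0.372, 1.2], 0, 0.07], [[0.4, 0.08, 0.8], 0, 0.07]]' > path.dat && python3 nudge.py path.dat;echo '[[[0, 0, 0], 0, 0.07], [[0, 0, 0], 0, 0.07]]' > path.dat && python3 nudge.py path.dat
python3 - <<'E'
from h import *
go([.4553,.1722,.087],30)
t=cv2.imread('pics/t4.png');cv2.imwrite('pics/t4c.png',cv2.resize(t[160:280,200:460],None,fx=3,fy=3,interpolation=cv2.INTER_CUBIC))
E
```

```text
time_s: 16.5
position: [0.4554, 0.1716, 0.2204]
tool_rot: [[-0.497, 0.868, -0.001], [0.868, 0.497, 0.001], [0.001, -0.0, -1.0]]
ft_force: [1.0, -0.2, -0.5]
grip_width: 0.0702
gripper_force: 0.0
time_s: 16.7
position: [0.4578, 0.1683, 0.222]
tool_rot: [[-0.496, 0.869, 0.001], [0.869, 0.496, -0.0], [-0.001, 0.001, -1.0]]
ft_force: [-0.3, -0.7, 1.1]
grip_width: 0.07
gripper_force: 0.0
q6 -23.5 yd 29.7 turn -0.3 (or 179.7 ) move [ 0.0047 -0.0003  0.135 ] pos [0.4578 0.1683 0.222 ] F [-0.3 -0.7  1.1] t 16.7
```

View pics/t4c.png

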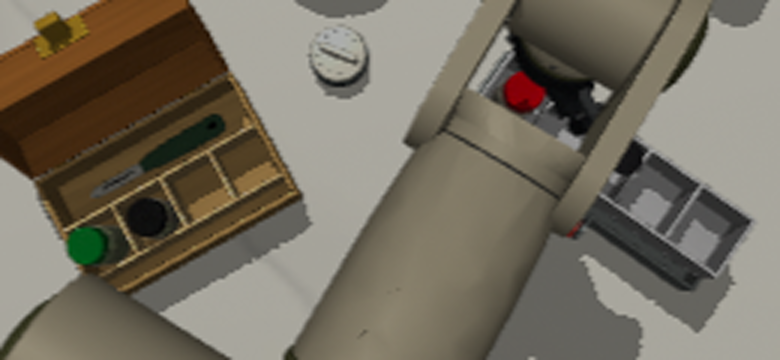

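In the tool's units: 0.04 m is 1.6, 0.03 m is 1.2.

```bash
echo '[[[0.188, 0, 0.4], 0, 0.07], [[0, 0, 1.6], 0, 0.07], [[0, 0, 1.6], 0, 0.07], [[0, 0, 1.2], 0, 0.07], [[0, 0, 0.6], 0, 0.07], [[0, 0, 0], 0, 0.07], [[0, 0, 0], 0, 0.07]]' > path.dat && python3 nudge.py path.dat
python3 - <<'E'
from h import *
go([.4553,.1722,.087],30)
E
```

```text
time_s: 17.4
position: [0.4558, 0.1723, 0.087]
tool_rot: [[-0.496, 0.868, 0.001], [0.868, 0.496, 0.0], [-0.001, 0.001, -1.0]]
ft_force: [-0.4, 0.7, 0.1]
grip_width: 0.0698
gripper_force: 0.0
q6 -23.0 yd 29.7 turn -0.27 (or 179.7 ) move [ 0.0002 -0.0004 -0.    ] pos [0.4558 0.1723 0.087 ] F [-0.4  0.7  0.1] t 17.4
```

In the tool's units: -0.045 m is -1.8, -0.04 m is -1.6.

```bash
echo '[[[0, 0, 0], 0, 0.03], [[0, 0, 0], 0, 0.03], [[0, 0, 0], 0, 0.03], [[0, 0, 0], 0, 0.03], [[0, 0, 0], 0, 0.03], [[0, 0, 0], 0, 0.03]]' > path.dat && python3 nudge.py path.dat; echo '[[[0, 0, -0.2], 0, 0.03], [[0, 0, -0.4], 0, 0.03], [[0, 0, -1.2], 0, 0.03], [[0, 0, -1.6], 0, 0.03], [[0, 0, -1.8], 0, 0.03], [[0, 0, -1.8], 0, 0.03], [[0, 0, -1.4], 0, 0.03], [[0, 0, 0], 0, 0.03], [[0, 0, 0], 0, 0.03]]' > path.dat && python3 nudge.py path.dat
python3 - <<'E'
from h import *
go([*loc(L,LY,0,.053),.30])
E
```

```text
time_s: 18.0
position: [0.4567, 0.1731, 0.088]
tool_rot: [[-0.497, 0.868, 0.006], [0.868, 0.497, 0.001], [-0.002, 0.006, -1.0]]
ft_force: [1.9, 2.3, 6.6]
grip_width: 0.0402
gripper_force: 37.2
time_s: 18.9
position: [0.4546, 0.1726, 0.2967]
tool_rot: [[-0.497, 0.868, 0.001], [0.868, 0.497, -0.0], [-0.0, 0.001, -1.0]]
ft_force: [-0.7, 0.3, -2.3]
grip_width: 0.0397
gripper_force: 38.8
q6 -23.0 yd 29.8 turn 0 (or 0 ) move [-0.4113 -0.1333 -0.0033] pos [0.4546 0.1726 0.2967] F [-0.7  0.3 -2.3] t 18.9
```

In the tool's units: -0.046 m is -1.84, -0.03 m is -1.2.

```bash
echo '[[[-1.2, -0.36, -0.12], 0, 0.03], [[-1.84, -0.6, 0], 0, 0.03], [[-1.84, -0.6, 0], 0, 0.03], [[-1.84, -0.6, 0], 0, 0.03], [[-1.84, -0.6, 0], 0, 0.03], [[-1.84, -0.6, 0], 0, 0.03], [[-1.84, -0.6, 0], 0, 0.03], [[-1.84, -0.6, 0], 0, 0.03], [[-1.84, -0.6, 0], 0, 0.03], [[-0.52, -0.16, 0], 0, 0.03]]' > path.dat && python3 nudge.py path.dat; echo '[[[0, 0, 0], 1.62, 0.03], [[0, 0, 0], 1.62, 0.03], [[0, 0, 0], 1.62, 0.03], [[0, 0, 0], 1.62, 0.03], [[0, 0, 0], 1.62, 0.03], [[0, 0, 0], 1.62, 0.03], [[0, 0, 0], 1.62, 0.03], [[0, 0, 0], 1.62, 0.03], [[0, 0, 0], 0, 0.03], [[0, 0, 0], 0, 0.03]]' > path.dat && python3 nudge.py path.dat;python3 - <<'E'
from h import *
go([*loc(L,LY,0,.053),.16],-35)
E
```

```text
time_s: 19.9
position: [0.5435, -0.2541, 0.2963]
tool_rot: [[-0.494, 0.87, -0.004], [0.87, 0.494, 0.002], [0.004, -0.003, -1.0]]
ft_force: [-0.2, -0.1, -1.3]
grip_width: 0.0398
gripper_force: 38.8
time_s: 20.9
position: [0.5437, -0.2496, 0.2984]
tool_rot: [[0.57, 0.822, -0.002], [0.822, -0.57, 0.001], [0.0, -0.002, -1.0]]
ft_force: [-0.4, 0.1, -1.5]
grip_width: 0.0398
gripper_force: 38.8
q6 -1.2 yd -34.8 turn 0.24 (or -179.8 ) move [-0.001   0.0006  0.1384] pos [ 0.5437 -0.2496  0.2984] F [-0.4  0.1 -1.5] t 20.9
```

In the tool's units: 0.03 m is 1.2, 0.02 m is 0.8.

```bash
echo '[[[-0.04, 0, 1.2], 0, 0.03], [[0, 0, 1.2], 0, 0.03], [[0, 0, 1.2], 0, 0.03], [[0, 0, 0.8], 0, 0.03], [[0, 0, 0.6], 0, 0.03], [[0, 0, 0.52], 0, 0.03], [[0, 0, 0], 0, 0.03], [[0, 0, 0], 0, 0.03]]' > path.dat && python3 nudge.py path.dat;python3 - <<'E'
from h import *
go([*loc(L,LY,0,.053),.150],-35)
E
```

```text
time_s: 21.7
position: [0.5434, -0.2508, 0.1615]
tool_rot: [[0.572, 0.82, -0.0], [0.82, -0.572, 0.0], [-0.0, -0.0, -1.0]]
ft_force: [1.2, 0.4, -0.3]
grip_width: 0.0397
gripper_force: 38.8
q6 -1.2 yd -34.9 turn 0.11 (or -179.9 ) move [ 0.0002 -0.0001  0.0115] pos [ 0.5434 -0.2508  0.1615] F [ 1.2  0.4 -0.3] t 21.7
```

In the tool's units: -0.04 m is -1.6, -0.02 m is -0.8.

```bash
echo '[[[0, 0, 0.24], 0, 0.03], [[0, 0, 0.2], 0, 0.03], [[0, 0, 0], 0, 0.03], [[0, 0, 0], 0, 0.05], [[0, 0, 0], 0, 0.055], [[0, 0, 0], 0, 0.06], [[0, 0, 0], 0, 0.065], [[0, 0, -0.8], 0, 0.065], [[0, 0, -1.6], 0, 0.065], [[0, 0, -1.6], 0, 0.065]]' > path.dat && python3 nudge.py path.dat;echo '[[[0, 0, -1.6], 0, 0.065], [[0, 0, 0], -1.62, 0.065], [[0, 0, 0], -1.62, 0.065], [[0, 0, 0], -1.62, 0.065], [[0, 0, 0], -1.62, 0.065], [[0, 0, 0], -1.62, 0.065], [[0, 0, 0], -1.62, 0.065], [[0, 0, 0], -1.62, 0.065], [[0, 0, 0], -1.62, 0.065], [[0, 0, 0], 0, 0.065]]' > path.dat && python3 nudge.py path.dat;python3 - <<'E'
from h import *
go([.4267,.2262,.22],30)
E
```

```text
time_s: 22.7
position: [0.5431, -0.2507, 0.2513]
tool_rot: [[0.573, 0.819, -0.001], [0.819, -0.573, 0.001], [0.0, -0.001, -1.0]]
ft_force: [0.4, 0.5, -0.3]
grip_width: 0.0649
gripper_force: 0.0
time_s: 23.7
position: [0.5433, -0.2509, 0.2904]
tool_rot: [[-0.498, 0.867, 0.0], [0.867, 0.498, -0.0], [-0.0, 0.0, -1.0]]
ft_force: [0.8, 0.5, 0.5]
grip_width: 0.065
gripper_force: 0.0
q6 -66.0 yd 29.9 turn -0.12 (or 179.9 ) move [0.4714 0.1375 0.0703] pos [ 0.5433 -0.2509  0.2904] F [0.8 0.5 0.5] t 23.7
```

In the tool's units: 0.048 m is 1.92, 0.045 m is 1.8.

```bash
echo '[[[1.2, 0.36, 0], 0, 0.07], [[1.8, 0.52, 0], 0, 0.07], [[1.92, 0.56, 0], 0, 0.07], [[1.92, 0.56, 0], 0, 0.07]]' > path.dat && python3 nudge.py path.dat
python3 - <<'E'
from h import *
snap('top','t5.png')
t=cv2.imread('pics/t5.png');cv2.imwrite('pics/t5c.png',cv2.resize(t[160:280,200:460],None,fx=3,fy=3,interpolation=cv2.INTER_CUBIC))
go([.4267,.2262,.22],30)
E
```

```text
time_s: 24.1
position: [0.501, -0.0761, 0.2903]
tool_rot: [[-0.493, 0.87, 0.0], [0.87, 0.493, 0.0], [-0.0, 0.0, -1.0]]
ft_force: [1.0, -0.6, 0.6]
grip_width: 0.0703
gripper_force: 0.0
q6 -51.3 yd 29.8 turn -0.21 (or 179.8 ) move [0.2925 0.0853 0.0719] pos [ 0.499  -0.0699  0.291 ] F [-1.6  5.6  0.5] t 24.15
```

View pics/t5c.png

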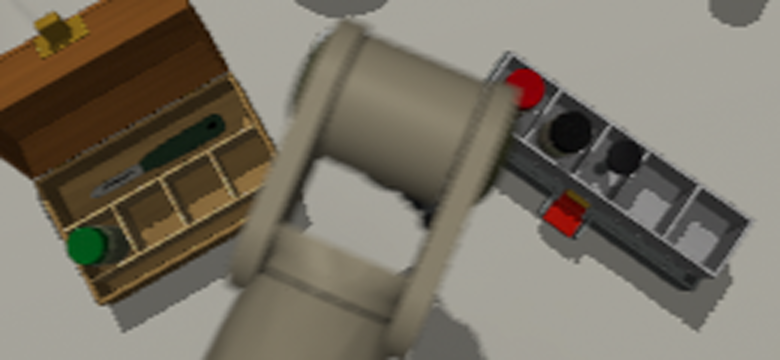

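Red (523,90) and black (570,131) stand in bays 3 and 2; green still at (88,245) in the chest. Continue to green.

```bash
echo '[[[1.8, 0.52, 0], 0, 0.07], [[1.92, 0.56, 0], 0, 0.07], [[1.92, 0.56, 0], 0, 0.07], [[1.92, 0.56, 0], 0, 0.07], [[1.92, 0.56, 0.8], 0, 0.07], [[1.6, 0.48, 1.2], 0, 0.07], [[0.48, 0.12, 0.8], 0, 0.07], [[0, 0, 0], 0, 0.07], [[0, 0, 0], 0, 0.07]]' > path.dat && python3 nudge.py path.dat
python3 - <<'E'
from h import *
go([.4267,.2262,.087],30)
E
```

```text
time_s: 25.05
position: [0.4325, 0.2099, 0.2233]
tool_rot: [[-0.496, 0.869, 0.001], [0.869, 0.496, -0.0], [-0.0, 0.0, -1.0]]
ft_force: [0.2, 0.5, 0.5]
grip_width: 0.07
gripper_force: 0.0
q6 -18.0 yd 29.7 turn -0.29 (or 179.7 ) move [0.017  0.003  0.1362] pos [0.4325 0.2099 0.2233] F [0.2 0.5 0.5] t 25.05
```

```bash
echo '[[[0.68, 0.12, 0.4], 0, 0.07], [[0, 0, 1.6], 0, 0.07], [[0, 0, 1.6], 0, 0.07], [[0, 0, 1.2], 0, 0.07], [[0, 0, 0.64], 0, 0.07], [[0, 0, 0], 0, 0.07], [[0, 0, 0], 0, 0.07]]' > path.dat && python3 nudge.py path.dat
python3 - <<'E'
from h import *
go([.4267,.2262,.087],30)
E
```

```text
time_s: 25.75
position: [0.4276, 0.2259, 0.0879]
tool_rot: [[-0.495, 0.869, 0.002], [0.869, 0.495, 0.0], [-0.001, 0.002, -1.0]]
ft_force: [-0.1, -0.7, 0.5]
grip_width: 0.07
gripper_force: 0.0
q6 -15.9 yd 29.7 turn -0.31 (or 179.7 ) move [ 0.0007 -0.0006  0.0009] pos [0.4276 0.2259 0.0879] F [-0.1 -0.7  0.5] t 25.75
```

In the tool's units: -0.045 m is -1.8, -0.04 m is -1.6.

```bash
echo '[[[0, 0, 0], 0, 0.03], [[0, 0, 0], 0, 0.03], [[0, 0, 0], 0, 0.03], [[0, 0, 0], 0, 0.03], [[0, 0, 0], 0, 0.03], [[0, 0, 0], 0, 0.03]]' > path.dat && python3 nudge.py path.dat; echo '[[[0, 0, -0.2], 0, 0.03], [[0, 0, -0.4], 0, 0.03], [[0, 0, -1.2], 0, 0.03], [[0, 0, -1.6], 0, 0.03], [[0, 0, -1.8], 0, 0.03], [[0, 0, -1.8], 0, 0.03], [[0, 0, -1.6], 0, 0.03], [[0, 0, 0], 0, 0.03], [[0, 0, 0], 0, 0.03]]' > path.dat && python3 nudge.py path.dat
python3 - <<'E'
from h import *
go([*loc(L,LY,0,-.053),.31])
E
```

```text
time_s: 26.35
position: [0.428, 0.2271, 0.0884]
tool_rot: [[-0.497, 0.868, 0.006], [0.868, 0.497, 0.002], [-0.001, 0.006, -1.0]]
ft_force: [1.6, 0.9, 7.8]
grip_width: 0.0394
gripper_force: 37.8
time_s: 27.25
position: [0.4258, 0.2264, 0.3022]
tool_rot: [[-0.497, 0.868, 0.001], [0.868, 0.497, 0.0], [-0.0, 0.001, -1.0]]
ft_force: [0.0, 0.4, -1.5]
grip_width: 0.0396
gripper_force: 38.1
q6 -15.9 yd 29.8 turn 0 (or 0 ) move [-0.5175 -0.231  -0.0079] pos [0.4258 0.2264 0.3022] F [ 0.   0.4 -1.5] t 27.25
```

The manual's scale: shifts go in units of 25 mm and turns go in units of 5 degrees. Converting my numbers, -0.045 m is -1.8, -0.043 m is -1.72.

```bash
echo '[[[-1, -0.44, -0.32], 0, 0.03], [[-1.72, -0.768, 0], 0, 0.03], [[-1.8, -0.8, 0], 0, 0.03], [[-1.8, -0.8, 0], 0, 0.03], [[-1.8, -0.8, 0], 0, 0.03], [[-1.8, -0.8, 0], 0, 0.03], [[-1.8, -0.8, 0], 0, 0.03], [[-1.8, -0.8, 0], 0, 0.03], [[-1.8, -0.8, 0], 0, 0.03], [[-1.8, -0.8, 0], 0, 0.03]]' > path.dat && python3 nudge.py path.dat; echo '[[[-1.8, -0.8, 0], 0, 0.03], [[-1.78, -0.84, 0], 0, 0.03], [[0, 0, 0], 1.62, 0.03], [[0, 0, 0], 1.62, 0.03], [[0, 0, 0], 1.62, 0.03], [[0, 0, 0], 1.62, 0.03], [[0, 0, 0], 1.62, 0.03], [[0, 0, 0], 1.62, 0.03], [[0, 0, 0], 1.62, 0.03], [[0, 0, 0], 1.62, 0.03]]' > path.dat && python3 nudge.py path.dat;echo '[[[0, 0, 0], 0, 0.03], [[0, 0, 0], 0, 0.03]]' > path.dat && python3 nudge.py path.dat
python3 - <<'E'
from h import *
go([*loc(L,LY,0,-.053),.16],-35)
E
```

```text
time_s: 28.25
position: [0.4732, -0.2411, 0.308]
tool_rot: [[-0.497, 0.868, -0.003], [0.868, 0.497, 0.002], [0.003, -0.001, -1.0]]
ft_force: [0.6, -0.1, 0.1]
grip_width: 0.0399
gripper_force: 38.1
time_s: 29.25
position: [0.4824, -0.3371, 0.3077]
tool_rot: [[0.578, 0.816, -0.003], [0.816, -0.578, 0.003], [0.001, -0.004, -1.0]]
ft_force: [-0.4, -0.7, -1.7]
grip_width: 0.0395
gripper_force: 38.2
time_s: 29.45
position: [0.4826, -0.3373, 0.3085]
tool_rot: [[0.57, 0.821, -0.002], [0.821, -0.57, 0.002], [0.0, -0.002, -1.0]]
ft_force: [0.4, 0.3, -0.2]
grip_width: 0.0398
gripper_force: 38.1
q6 -11.7 yd -34.8 turn 0.23 (or -179.8 ) move [-0.0002  0.0004  0.1485] pos [ 0.4826 -0.3373  0.3085] F [ 0.4  0.3 -0.2] t 29.45
```

```bash
echo '[[[0, 0, 1.2], 0, 0.03], [[0, 0, 1.2], 0, 0.03], [[0, 0, 1.2], 0, 0.03], [[0, 0, 1.2], 0, 0.03], [[0, 0, 0.6], 0, 0.03], [[0, 0, 0.52], 0, 0.03], [[0, 0, 0.24], 0, 0.03], [[0, 0, 0.16], 0, 0.03], [[0, 0, 0], 0, 0.03], [[0, 0, 0], 0, 0.03]]' > path.dat && python3 nudge.py path.dat;python3 - <<'E'
from h import *
go([*loc(L,LY,0,-.053),.150],-35)
E
```

```text
time_s: 30.45
position: [0.483, -0.3376, 0.1521]
tool_rot: [[0.573, 0.82, 0.001], [0.82, -0.573, -0.001], [-0.0, 0.001, -1.0]]
ft_force: [-0.1, 0.1, 0.2]
grip_width: 0.0397
gripper_force: 38.2
q6 -11.5 yd -35.0 turn 0.05 (or -180.0 ) move [-0.0001 -0.0005  0.0021] pos [ 0.483  -0.3376  0.1521] F [-0.1  0.1  0.2] t 30.45
```

In the tool's units: -0.04 m is -1.6, -0.02 m is -0.8.

```bash
echo '[[[0, 0, 0.16], 0, 0.03], [[0, 0, 0.08], 0, 0.03], [[0, 0, 0], 0, 0.03], [[0, 0, 0], 0, 0.05], [[0, 0, 0], 0, 0.055], [[0, 0, 0], 0, 0.06], [[0, 0, 0], 0, 0.065], [[0, 0, -0.8], 0, 0.065], [[0, 0, -1.6], 0, 0.065], [[0, 0, -1.6], 0, 0.03]]' > path.dat && python3 nudge.py path.dat;echo '[[[0, 0, -0.8], 0, 0], [[-1.6, -1.6, 0], 0, 0], [[-1.6, -1.6, 0], 0, 0], [[-1.6, -1.6, 0], 0, 0], [[0, -1.2, 0], 0, 0]]' > path.dat && python3 nudge.py path.dat;python3 - <<'E'
from h import *
snap('top','t6.png');snap('side','s6.png')
a=cv2.imread('pics/t6.png')[160:280,200:460];b=cv2.imread('pics/s6.png')[160:310,330:500]
cv2.imwrite('pics/m6.png',np.vstack([cv2.resize(a,(600,277),interpolation=cv2.INTER_CUBIC),cv2.resize(b,(353,312),interpolation=cv2.INTER_CUBIC)[:,:353] if 0 else cv2.copyMakeBorder(cv2.resize(b,(353,312),interpolation=cv2.INTER_CUBIC),0,0,0,247,0)]))
go([*loc(L,LY,0,0),.22],55)
E
```

```text
time_s: 31.45
position: [0.4826, -0.3372, 0.2465]
tool_rot: [[0.573, 0.819, -0.001], [0.819, -0.573, 0.001], [0.0, -0.001, -1.0]]
ft_force: [-0.3, -0.7, 0.4]
grip_width: 0.0521
gripper_force: 0.0
time_s: 31.95
position: [0.3077, -0.3476, 0.2655]
tool_rot: [[0.576, 0.817, -0.001], [0.817, -0.576, -0.001], [-0.001, -0.0, -1.0]]
ft_force: [0.2, -0.3, -0.7]
grip_width: -0.0003
gripper_force: 0.0
q6 -27.8 yd -35.1 turn 89.86 (or -90.1 ) move [ 0.1384 -0.1594  0.046 ] pos [ 0.3082 -0.3452  0.266 ] F [-0.4  0.3  0.1] t 32.05
```

View pics/m6.png

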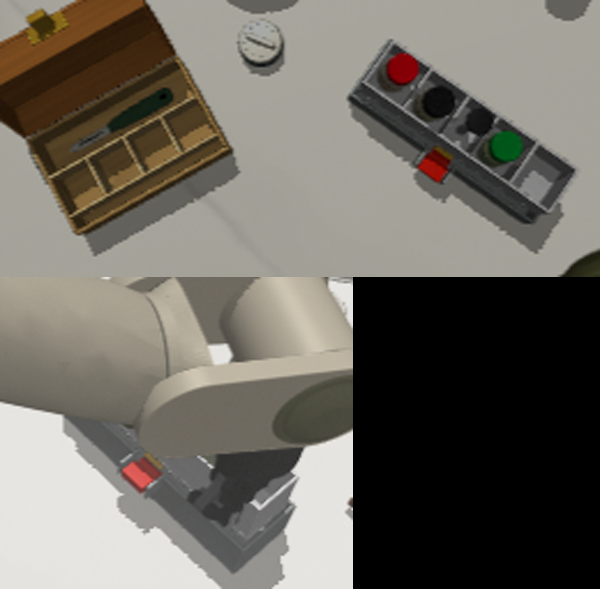

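Run:
```python
from h import *
go([.513,-.294,.225])
```

```text
q6 -27.8 yd -35.1 turn 0 (or 0 ) move [0.1597 0.1381 0.041 ] pos [ 0.3082 -0.3452  0.266 ] F [-0.4  0.3  0.1] t 32.05
```

In the tool's units: 0.0266 m is 1.064, 0.023 m is 0.92.

```bash
echo '[[[1.064, 0.92, 0], 0, 0], [[1.064, 0.92, 0], 0, 0], [[1.064, 0.92, 0], 0, 0], [[1.064, 0.92, 0], 0, 0], [[1.064, 0.92, 0], 0, 0], [[1.064, 0.92, 0], 0, 0], [[0, 0, 0.8], 0, 0], [[0, 0, 0.8], 0, 0], [[0, 0, 0], 0, 0], [[0, 0, 0], 0, 0]]' > path.dat && python3 nudge.py path.dat;python3 - <<'E'
from h import *
go([.513,-.294,.197])
E
```

```text
time_s: 33.05
position: [0.5156, -0.2947, 0.226]
tool_rot: [[0.573, 0.819, 0.0], [0.819, -0.573, -0.0], [0.0, 0.0, -1.0]]
ft_force: [0.4, -0.6, 0.6]
grip_width: 0.0
gripper_force: 0.0
q6 -6.2 yd -35.0 turn 0 (or 0 ) move [-0.0009 -0.0026  0.029 ] pos [ 0.5156 -0.2947  0.226 ] F [ 0.4 -0.6  0.6] t 33.05
```

In the tool's units: 0.015 m is 0.6, 0.01 m is 0.4.

```bash
echo '[[[-0.04, -0.104, 0.6], 0, 0], [[0, 0, 0.4], 0, 0], [[0, 0, 0.32], 0, 0], [[0, 0, 0.2], 0, 0], [[0, 0, 0], 0, 0], [[0, 0, 0], 0, 0]]' > path.dat && python3 nudge.py path.dat; echo '[[[0, 0, 0.16], 0, 0], [[0, 0, 0.12], 0, 0], [[0, 0, 0.04], 0, 0], [[0, 0, 0], 0, 0]]' > path.dat && python3 nudge.py path.dat; echo '[[[0, 0, 0.06], 0, 0], [[0, 0, 0.04], 0, 0], [[0, 0, 0], 0, 0]]' > path.dat && python3 nudge.py path.dat
```

```text
time_s: 33.65
position: [0.5127, -0.2943, 0.1882]
tool_rot: [[0.574, 0.819, 0.001], [0.819, -0.574, -0.001], [-0.0, 0.001, -1.0]]
ft_force: [-1.1, -0.4, 3.3]
grip_width: -0.0
gripper_force: 1.9
time_s: 34.05
position: [0.5127, -0.2943, 0.1796]
tool_rot: [[0.574, 0.819, 0.001], [0.819, -0.574, -0.0], [-0.0, 0.001, -1.0]]
ft_force: [1.0, -1.1, 2.5]
grip_width: -0.0002
gripper_force: 1.1
time_s: 34.35
position: [0.5126, -0.2943, 0.1772]
tool_rot: [[0.573, 0.819, 0.001], [0.819, -0.573, -0.001], [-0.0, 0.001, -1.0]]
ft_force: [0.7, -1.9, 4.3]
grip_width: -0.0001
gripper_force: 2.3
```

In the tool's units: 0.001 m is 0.04.

```bash
echo '[[[0, 0, 0.04], 0, 0], [[0, 0, 0], 0, 0]]' > path.dat && python3 nudge.py path.dat; echo '[[[0, 0, 0.04], 0, 0], [[0, 0, 0], 0, 0]]' > path.dat && python3 nudge.py path.dat;echo '[[[0, 0, 0.06], 0, 0], [[0, 0, 0], 0, 0]]' > path.dat && python3 nudge.py path.dat
```

```text
time_s: 34.55
position: [0.5126, -0.2943, 0.1762]
tool_rot: [[0.573, 0.819, 0.001], [0.819, -0.573, -0.001], [-0.0, 0.001, -1.0]]
ft_force: [0.6, -1.8, 5.0]
grip_width: 0.0003
gripper_force: 2.4
time_s: 34.75
position: [0.5127, -0.2943, 0.176]
tool_rot: [[0.573, 0.819, 0.001], [0.819, -0.573, -0.001], [-0.0, 0.002, -1.0]]
ft_force: [-0.5, -1.8, 10.0]
grip_width: 0.0001
gripper_force: 5.0
time_s: 34.95
position: [0.5127, -0.2943, 0.1759]
tool_rot: [[0.573, 0.819, 0.002], [0.819, -0.573, -0.002], [-0.001, 0.003, -1.0]]
ft_force: [-2.5, 0.3, 19.5]
grip_width: 0.0001
gripper_force: 9.7
```

Hit the stop. Retract and look.

In the tool's units: -0.045 m is -1.8, -0.04 m is -1.6.

```bash
echo '[[[0, 0, -0.2], 0, 0], [[0, 0, -1.2], 0, 0], [[0, 0, -1.6], 0, 0], [[0, 0, -1.6], 0, 0], [[-0.8, -1.8, 0], 0, 0], [[-0.8, -1.8, 0], 0, 0], [[-0.8, -1.8, 0], 0, 0], [[0, -1.8, 0], 0, 0], [[0, 0, 0], 0, 0]]' > path.dat && python3 nudge.py path.dat;python3 - <<'E'
from h import *
im=snap('top','t7.png')
a=cv2.imread('pics/t7.png')[160:280,200:460]
cv2.imwrite('pics/t7c.png',cv2.resize(a,None,fx=3,fy=3,interpolation=cv2.INTER_CUBIC))
for z in(.197,.187,.1685):print(z,(proj(im,[.5127,-.2943,z])-[200,160])*3+1)
go([*loc(C,CY,.14,0),.30],120)
E
```

```text
time_s: 35.85
position: [0.327, -0.2365, 0.288]
tool_rot: [[0.574, 0.819, -0.002], [0.819, -0.574, 0.003], [0.001, -0.004, -1.0]]
ft_force: [0.1, -0.7, -0.0]
grip_width: 0.0002
gripper_force: 0.0
0.197 [625.3 156.4]
0.187 [623.2 157.3]
0.1685 [619.  159.4]
q6 -17.7 yd -35.0 turn 24.95 (or -155.0 ) move [ 0.4753 -0.2647 -0.0112] pos [ 0.329  -0.2384  0.2884] F [ 1.3 -0.  -0.2] t 35.9
```

View pics/t7c.png

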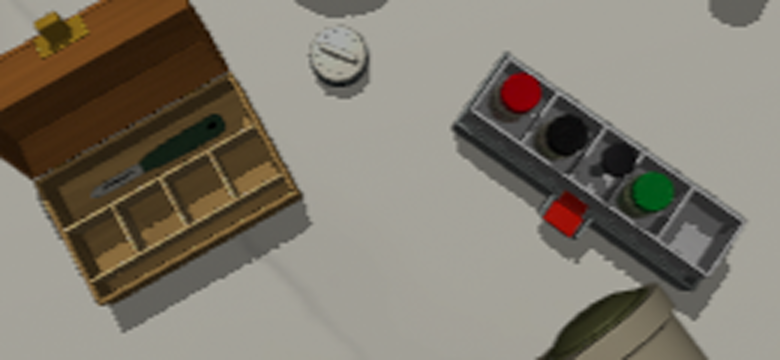

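In the tool's units: -0.01 m is -0.4, 8.3 degrees is 1.66.

```bash
echo '[[[0, 0, -0.4], 1.66, 0.05], [[0, 0, 0], 1.66, 0.05], [[0, 0, 0], 1.66, 0.05], [[0, 0, 0], 0, 0.05]]' > path.dat && python3 nudge.py path.dat;python3 - <<'E'
from h import *
im=env.get_image('top')
for u,v in((60,20),(55,38)):
  print(ray(im,(u+.5)/3-.5+200,(v+.5)/3-.5+160,.236))
p=loc(C,CY,.1585,0);print(p,(proj(im,[*p,.228])-[200,160])*3+1)
p=loc(C,CY,.1627,0);print(p,(proj(im,[*p,.243])-[200,160])*3+1)
go([*loc(C,CY,.1585,0),.30],120)
E
```

```text
time_s: 36.3
position: [0.3312, -0.2402, 0.298]
tool_rot: [[0.865, 0.501, -0.001], [0.501, -0.865, 0.001], [-0.0, -0.001, -1.0]]
ft_force: [0.8, 0.3, 0.1]
grip_width: 0.0501
gripper_force: 0.0
[0.62852156 0.23100274 0.236     ]
[0.61161747 0.23488206 0.236     ]
[0.62426503 0.23775   ] [55.  26.2]
[0.62790233 0.23985   ] [48.1 19. ]
q6 7.0 yd -59.7 turn 0.32 (or -179.7 ) move [ 0.4929 -0.2673 -0.0016] pos [ 0.3311 -0.2402  0.2981] F [-0.7 -0.3  0.5] t 36.35
```

```bash
echo '[[[1.2, -0.64, 0], 0, 0.05], [[1.68, -0.92, 0], 0, 0.05], [[1.68, -0.92, 0], 0, 0.05], [[1.68, -0.92, 0], 0, 0.05], [[1.68, -0.92, 0], 0, 0.05], [[1.68, -0.92, 0], 0, 0.05], [[1.68, -0.92, 0], 0, 0.05], [[1.68, -0.92, 0], 0, 0.05], [[1.68, -0.92, 0], 0, 0.05], [[1.68, -0.92, 0], 0, 0.05]]' > path.dat && python3 nudge.py path.dat; echo '[[[1.68, -0.92, 0], 0, 0.05], [[0.8, -0.4, 0], 0, 0.05], [[0, 0, 0], 0, 0.05], [[0, 0, 0], 0, 0.05]]' > path.dat && python3 nudge.py path.dat;python3 - <<'E'
from h import *
go([*loc(C,CY,.1585,0),.227],120)
E
```

```text
time_s: 37.35
position: [0.5726, 0.16, 0.2979]
tool_rot: [[0.863, 0.506, -0.001], [0.506, -0.863, -0.0], [-0.001, -0.0, -1.0]]
ft_force: [1.4, -1.1, 0.8]
grip_width: 0.0502
gripper_force: 0.0
time_s: 37.75
position: [0.6088, 0.2175, 0.2976]
tool_rot: [[0.863, 0.504, -0.002], [0.504, -0.863, -0.0], [-0.002, -0.0, -1.0]]
ft_force: [-0.8, -1.7, -0.1]
grip_width: 0.0497
gripper_force: 0.0
q6 68.9 yd -59.7 turn 0.3 (or -179.7 ) move [ 0.0237 -0.0098  0.0705] pos [0.6088 0.2175 0.2976] F [-0.8 -1.7 -0.1] t 37.75
```

In the tool's units: 0.0237 m is 0.948, 0.02 m is 0.8.

```bash
echo '[[[0.948, -0.392, 0.4], 0, 0.05], [[0, 0, 0.8], 0, 0.05], [[0, 0, 0.8], 0, 0.05], [[0, 0, 0.6], 0, 0.05], [[0, 0, 0.2], 0, 0.05], [[0, 0, 0], 0, 0.05], [[0, 0, 0], 0, 0.05]]' > path.dat && python3 nudge.py path.dat ;python3 - <<'E'
from h import *
go([*loc(C,CY,.1585,0),.227],120)
E
```

```text
time_s: 38.45
position: [0.6245, 0.2372, 0.2298]
tool_rot: [[0.865, 0.502, 0.002], [0.502, -0.865, 0.0], [0.002, 0.001, -1.0]]
ft_force: [0.5, 0.2, 0.0]
grip_width: 0.0503
gripper_force: 0.0
q6 70.6 yd -59.9 turn 0.11 (or -179.9 ) move [ 0.     -0.0006  0.0028] pos [0.6245 0.2372 0.2298] F [0.5 0.2 0. ] t 38.45
```

```bash
echo '[[[0, 0, 0.08], 0, 0.05], [[0, 0, 0], 0, 0.015], [[0, 0, 0], 0, 0.015], [[0, 0, 0], 0, 0.015], [[0, 0, 0], 0, 0.015], [[0, 0, 0], 0, 0.015], [[0, 0, 0], 0, 0.015]]' > path.dat && python3 nudge.py path.dat 30;python3 - <<'E'
from h import *
o=env.observe();d=np.array(o['position'])[:2]-C;print('chest x',d@[np.cos(np.pi/6),.5],'y',d@[-.5,np.cos(np.pi/6)])
for th in (106,98,90,82,74,66,58,50,42,34,26,18,10,4,0):
    a=np.radians(12.53+th); print(th,(.075-.175*np.cos(a)).round(4),(.074+.175*np.sin(a)-.003).round(4))
E
```

```text
time_s: 39.15
position: [0.6228, 0.2402, 0.2274]
tool_rot: [[0.864, 0.504, -0.002], [0.504, -0.864, 0.004], [0.001, -0.004, -1.0]]
ft_force: [-6.5, 10.1, 4.2]
grip_width: 0.0234
gripper_force: 32.0
chest x 0.1584988803594305 y 0.0028704589797093356
106 0.1586 0.2247
98 0.1364 0.2349
90 0.113 0.2418
82 0.0888 0.2455
74 0.0644 0.2457
66 0.0402 0.2425
58 0.0167 0.236
50 -0.0057 0.2263
42 -0.0265 0.2135
34 -0.0454 0.198
26 -0.0619 0.18
18 -0.0757 0.1599
10 -0.0866 0.1381
4 -0.0928 0.1208
0 -0.0958 0.109
```

In the tool's units: -0.0037 m is -0.148, -0.0032 m is -0.128.

```bash
echo '[[[-0.44, -0.08, -0.212], 0, 0.015], [[-0.448, 0, -0.196], 0, 0.015], [[-0.468, 0, -0.148], 0, 0.015], [[-0.468, 0, -0.128], 0, 0.015], [[-0.484, 0, -0.084], 0, 0.015], [[-0.484, 0, -0.064], 0, 0.015], [[-0.488, 0, -0.024], 0, 0.015], [[-0.488, 0, 0.016], 0, 0.015], [[-0.484, 0, 0.048], 0, 0.015], [[-0.484, 0, 0.08], 0, 0.015]]' > path.dat && python3 nudge.py path.dat;echo '[[[-0.472, 0, 0.116], 0, 0.015], [[-0.468, 0, 0.144], 0, 0.015], [[-0.452, 0, 0.18], 0, 0.015], [[-0.444, 0, 0.208], 0, 0.015], [[-0.424, 0, 0.24], 0, 0.015], [[-0.408, 0, 0.272], 0, 0.015], [[-0.388, 0, 0.3], 0, 0.015], [[-0.368, 0, 0.32], 0, 0.015], [[0, 0, 0], 0, 0.015]]' > path.dat && python3 nudge.py path.dat;python3 - <<'E'
from h import *
o=env.observe();d=np.array(o['position'])[:2]-C;print('chest x',d@[np.cos(np.pi/6),.5],'y',d@[-.5,np.cos(np.pi/6)])
E
```

```text
time_s: 40.15
position: [0.5198, 0.1802, 0.2444]
tool_rot: [[0.865, 0.502, -0.0], [0.502, -0.865, 0.002], [0.001, -0.002, -1.0]]
ft_force: [-0.2, 4.6, -2.8]
grip_width: 0.0236
gripper_force: 30.7
time_s: 41.05
position: [0.4447, 0.1364, 0.1998]
tool_rot: [[0.865, 0.501, -0.003], [0.501, -0.865, -0.0], [-0.002, -0.001, -1.0]]
ft_force: [-5.9, 2.3, 6.0]
grip_width: 0.0234
gripper_force: 31.8
chest x -0.047677003515534035 y 0.0019741747738276144
```

```bash
echo '[[[-0.34, 0, 0.352], 0, 0.015], [[-0.312, 0, 0.368], 0, 0.015], [[-0.288, 0, 0.392], 0, 0.015], [[-0.264, 0, 0.412], 0, 0.015], [[-0.232, 0, 0.428], 0, 0.015], [[-0.2, 0, 0.444], 0, 0.015], [[-0.132, 0, 0.36], 0, 0.015], [[-0.112, 0, 0.34], 0, 0.015], [[-0.08, 0, 0.24], 0, 0.015], [[0, 0, 0.2], 0, 0.015]]' > path.dat && python3 nudge.py path.dat;python3 - <<'E'
from h import *
o=env.observe();d=np.array(o['position'])[:2]-C;print('chest x',d@[np.cos(np.pi/6),.5],'y',d@[-.5,np.cos(np.pi/6)])
E
```

```text
time_s: 42.05
position: [0.4014, 0.1112, 0.111]
tool_rot: [[0.865, 0.502, -0.006], [0.502, -0.865, -0.003], [-0.007, -0.001, -1.0]]
ft_force: [-12.7, -10.6, 5.5]
grip_width: 0.0236
gripper_force: 39.4
chest x -0.09775069196067743 y 0.001831764774020647
```

In the tool's units: -0.04 m is -1.6, -0.03 m is -1.2.

```bash
echo '[[[0, 0, 0.04], 0, 0.015], [[0, 0, 0], 0, 0.015], [[0, 0, 0], 0, 0.05], [[0, 0, 0], 0, 0.05], [[0, 0, 0], 0, 0.05], [[0, 0, -1.2], 0, 0.06], [[0, 0, -1.6], 0, 0.06], [[-1.6, 0, -0.8], 0, 0.06], [[-1.6, -0.8, 0], 0, 0.06], [[-1.6, -1.2, 0], 0, 0.06]]' > path.dat && python3 nudge.py path.dat;echo '[[[0, 1.8, 0], 0, 0.06], [[0, 1.8, 0], 0, 0.06], [[-0.8, 1.8, 0], 0, 0.06], [[-0.8, 1.6, 0], 0, 0.06], [[0, 0, 0], 0, 0.06], [[0, 0, 0], 0, 0.06]]' > path.dat && python3 nudge.py path.dat;python3 - <<'E'
from h import *
im=snap('top','t8.png')
a=cv2.imread('pics/t8.png')[160:280,200:460]
cv2.imwrite('pics/t8c.png',cv2.resize(a,None,fx=3,fy=3,interpolation=cv2.INTER_CUBIC))
E
```

```text
time_s: 43.05
position: [0.2748, 0.095, 0.2008]
tool_rot: [[0.866, 0.5, 0.002], [0.5, -0.866, -0.0], [0.001, 0.001, -1.0]]
ft_force: [-0.4, 0.0, 0.3]
grip_width: 0.0602
gripper_force: 0.0
time_s: 43.65
position: [0.3286, -0.0765, 0.2004]
tool_rot: [[0.866, 0.499, -0.0], [0.499, -0.866, 0.0], [-0.0, -0.0, -1.0]]
ft_force: [0.1, 1.1, 0.5]
grip_width: 0.0598
gripper_force: 0.0
```

View pics/t8c.png

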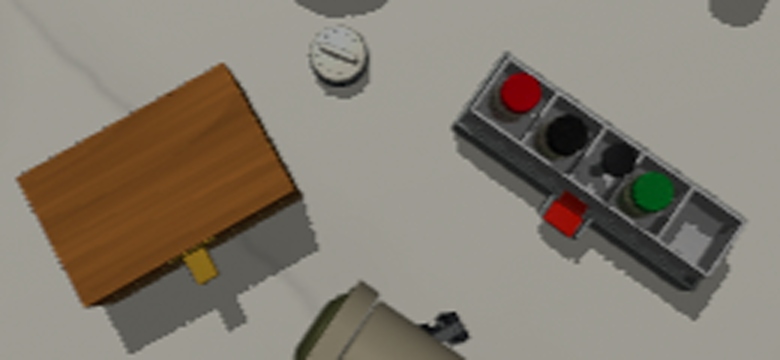

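The lid is shut (corners at (18,178), (224,64) and (299,193), as at the start). The tray is latched, the bottles are upright at (521,94), (566,135) and (653,191), and the timer has not moved.

```bash
python3 -c "
from rig import env
print(env.close_job())"
```

```text
the job is handed in; nothing more can be done
None
```

The job is done and handed in at about 44 s: the three bottles that were there (red, black, green) stand upright in the lift, the tray is latched down, the chest lid is shut, and the timer was not moved.

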